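# Fit the single-lobed cam to the felting machine's drive shaft

## Robot

A 6-joint arm with a two-finger parallel gripper is mounted at the origin on the work surface. World frame = base frame: x ahead of the robot, y to its left, z up, the work surface at z = 0. Lengths are in m, angles in rad, forces in N, time in s.
With the tool pointing down it reaches from about 0.35 to 0.725 m from the base axis. Payload 4.3 kg.
Tool frame: the origin (TCP) lies midway between the tips of the shut fingers; the grasp point (between the pads) lies 19 mm behind it (grasp_offset is the distance from the TCP to the grasp point, in m); z points along the fingers, x is the direction in which the jaws open and shut, and the axes are right-handed (so a half turn about z gives the same grasp; the last joint's range is limited). The gripper opens to 85 mm and grips with 20 to 120 N. Pads are 22 mm wide; open, the fingers measure 114 mm over their backs; the gripper's body (76 mm by 85 mm) begins 54 mm behind the grasp point. The pads swing forward as they close: fully open they stand 13 mm farther back than shut.
Start: joints at [1.014, 0.377, 0.081, 1.274, 0, 1.46], TCP at [0.248, 0.519, 0.231] pointing down, gripper open.
Joint ranges: [-2.72, 2.72], [-0.84, 1.66], [-1.02, 1.22], [-1.77, 2.12], [-1.37, 1.28], [-3.14, 3.14]. Speed limits (rad/s): [2.57, 2.57, 3.14, 3.14, 3.14, 3.14].

## Interface

Orientations are given as a rotation vector (axis times angle).
In Python, from cell import get_obs, snapshot, camera_params, sign_off, cut_out, landmark_of, grasp_offset gives the robot as it stands.
- The arm moves only by the tool jog_arm, never from a script. Its argument "targets" is a list of rows, each a list of 7 numbers: the shift along the tool's x, y, z in m, then the turn, a rotation vector about the tool's x, y, z in degrees, then the closure, from -1 (fully open) to 1 (shut). A call has 1 to 8 rows; each row is the pose to reach, as a shift and turn from the pose commanded when the call began, along the tool's axes at that moment; what a row does not reach only later rows make up. A row lasts 1/12 s, in which the tool goes at most 41.7 mm and 7.16 degrees, less where a joint would pass 70% of its speed; a pose out of reach is approached as far as the arm can. A call with a gripper value outside its range is refused whole. The fingers move at their own pace and stop on an object; the grip force is fixed at half the most. Time passes only in rows, so rows that repeat a pose let the fingers close. It gives the time, the measured TCP pose, the force and the opening at its end, in the units of the state.
- get_obs(): the state, without advancing time (a new reading comes with each control period).
- snapshot(name): name is "side" or "top" or "wrist"; returns the picture (480x640x3 uint8, red, green, blue); there is no depth.
- camera_params(name): a dict with "K" (3x3 intrinsics, pixels), "rvec" (rotation vector, rad) and "tvec" (3), from world to camera coordinates, as OpenCV has them; the wrist camera has in their place "T_tool_cam" (4x4, takes a point from camera to tool coordinates, whose origin is the TCP and whose axes are the tool frame's). Camera axes: x right, y down, z forward; pixel columns grow to the right and rows downward; lengths in m; the calibration is good to about 2 mm. A picture is of the moment at which its call begins: read the wrist's pose just before it. camera_params takes no time and is no camera call.
- sign_off(): hands the job in, once; it reports no verdict.
Trained networks look in the newest picture that a camera, given by its name, has taken for a name from the list of things; names that differ only in an ending like _2 or _b are one class to them, and where a whole thing is asked for, a point or a joint stands for the part that bears it (a point fixed in the world has none). Each returns a list of dicts, best first, with "p" (0 to 1); they miss things now and then, are a little off and sometimes report something else, mostly with a low value. They report only what shows in the picture. A call takes as long as a camera call. They do not tell look-alikes from the thing itself.
- cut_out(camera, label): "region" (480x640 bool, what is visible of it).
- landmark_of(camera, label): "at" ([x, y, z] in m, in the coordinates of the camera as it stood for that picture, good to about 4 mm: a listed point, or the origin of a listed thing).
The state is a dict: "clock": time; "joints": joint angles; "joint_vel": joint speeds; "tau": joint torques, N m; "position": TCP position; "tcp_rot": TCP orientation; "contact_force": force on the tool from outside, world axes, zero at the start; "ft_torque": the same for the moment, N m; "width": finger opening in m.
Only numpy, scipy, OpenCV 4.12 (cv2) and the standard library are available. Lean on these libraries where they do the work, as an engineer would, in place of code of your own. Each camera call takes 0.05 s, during which the arm holds its last target. There are 200 camera calls.

## Task

Fit the cam that has one lobe onto the upright flatted shaft of the gearmotor: turn it so that the flat in its bore matches the flat on the shaft, lower it until it sits fully home on the collar, and let go. Leave the two-lobed cam and the round disc where they are.

Things in the scene. Friction and masses are not known exactly. Their poses are not given: they have to be found in the camera images.
- cam: To fit; loose, 0.15-0.3 kg: dark wood plate 12 mm thick with ONE lobe (base circle 68 mm wide, lobe tip 60 mm from bore axis); on it an aluminium hub up to 50 mm, 44 mm along x, 40 mm between parallel flats facing +y/-y (grip there). D-bore right through: 27 mm wide, its flat 4.5 mm from the axis on the lobe side, 3 mm chamfer below. Origin: bore axis, underside. +x: to lobe and bore flat; z up.
- shaft: Upright fixed steel D-shaft 24 mm wide, flat 3 mm from axis, on a grey gearbox 150x120x60 mm. Origin: shaft axis at the top of the 48 mm wide collar where the cam rests, 66 mm over the table. z up, +x: where the flat faces. Full section to 22 mm above origin, then tapering to a 5 mm tip at 44 mm, 5 mm off-axis on -x. Fits the bore with 1.5 mm play when both +x agree within 10 deg; not the wrong way round.
- twin_cam: Bystander, loose: same hub, bore, height and axes as the cam, but its plate has TWO opposite lobes (120 mm tip to tip along x). Leave it.
- disc: Bystander, loose: same hub, bore, height and axes as the cam, but its plate is a round disc 84 mm across without a lobe. Leave it.
Not all that is in view belongs to the job. What is shaped like the cam but pink or red is not meant.

How it is judged:
By the outcome, as a careful person would: the job done as asked, in the order asked, and still so for the second after the job is handed in, with the robot touching nothing.
It also fails if it takes over 40 s, if anything falls off the work surface, if the arm or the gripper's body presses on something with over 40 N, if the wrist force passes 120 N, or if a joint passes its speed limit or range.

## Working session

There is one attempt and no reset: what is moved stays moved. The work goes in short steps, Python scripts to look and compute and a tool call to move; the robot and the scene stay as the last step left them, time stands still between calls to the robot, and variables do not carry over. Pictures are saved under pics/ and viewed, about 8 in all and at most 12, crops included, and the job is handed in when it is done.

Besides the shell and the picture viewer there is one more tool, called after "Request:" as name([rows], argument=value, ...), one row to a line, values as JSON. jog_arm: Moves the arm, as the interface text tells. Its arguments: {"type":"object","properties":{"targets":{"type":"array","items":{"type":"array","items":{"type":"number"}}}},"required":["targets"]}

```bash
mkdir -p pics; cat > h.py <<'E'
import numpy as np,cv2
from cell import *
from scipy.spatial.transform import Rotation as R
def campose(c,o=None):
    p=camera_params(c)
    if 'T_tool_cam' in p:
        o=o or get_obs();T=np.eye(4);T[:3,:3]=R.from_rotvec(o['tcp_rot']).as_matrix();T[:3,3]=o['position']
        return np.array(p['K']),T@np.array(p['T_tool_cam'])
    T=np.eye(4);T[:3,:3]=R.from_rotvec(np.ravel(p['rvec'])).as_matrix();T[:3,3]=np.ravel(p['tvec'])
    return np.array(p['K']),np.linalg.inv(T)
def pix2z(K,T,uv,z):
    d=T[:3,:3]@np.linalg.inv(K)@np.array([uv[0],uv[1],1.]);t=(z-T[2,3])/d[2];return T[:3,3]+t*d
def proj(K,T,P):
    q=np.linalg.inv(T)@np.append(P,1);q=K@q[:3];return q[:2]/q[2]
def save(n,im): cv2.imwrite('pics/'+n,im[:,:,::-1])
E
python3 - <<'E'
from h import *
ims=[]
for c in ['top','side']:
    K,T=campose(c);im=snapshot(c);save(c+'0.png',im)
    for l in ['cam','shaft','twin_cam','disc']:
        for r in landmark_of(c,l):
            w=T@np.append(r['at'],1); print(c,l,round(r['p'],2),w[:3].round(3),proj(K,T,w[:3]).round())
o=get_obs();print(o['clock'],o['position'],o['tcp_rot'],grasp_offset)
E
```

```text
top cam 0.94 [ 0.494 -0.08   0.001] [363. 257.]
top cam 0.81 [0.452 0.028 0.004] [299. 284.]
top shaft 0.98 [0.504 0.225 0.066] [169. 253.]
top twin_cam 0.68 [ 0.47  -0.259  0.004] [471. 268.]
top disc 0.9 [ 0.651 -0.165 -0.001] [409. 165.]
side cam 0.74 [ 0.367 -0.153 -0.   ] [243. 343.]
side cam 0.69 [ 0.492 -0.075 -0.002] [314. 298.]
side cam 0.6 [0.452 0.034 0.001] [286. 256.]
side shaft 0.91 [0.506 0.228 0.068] [301. 167.]
side twin_cam 0.67 [ 0.481 -0.254  0.004] [322. 388.]
side disc 0.82 [ 0.654 -0.163  0.001] [417. 326.]
0.5 [0.24845524 0.51858186 0.23130939] [-2.65836281e+00 -1.67410266e+00 -9.12335724e-05] 0.0187
```

View pics/top0.png

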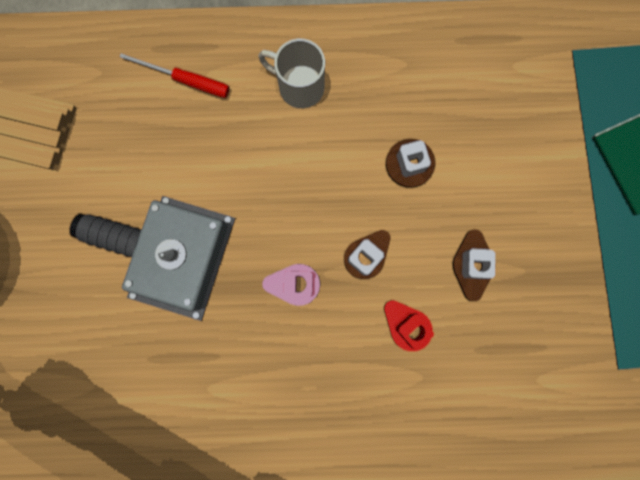

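View pics/side0.png

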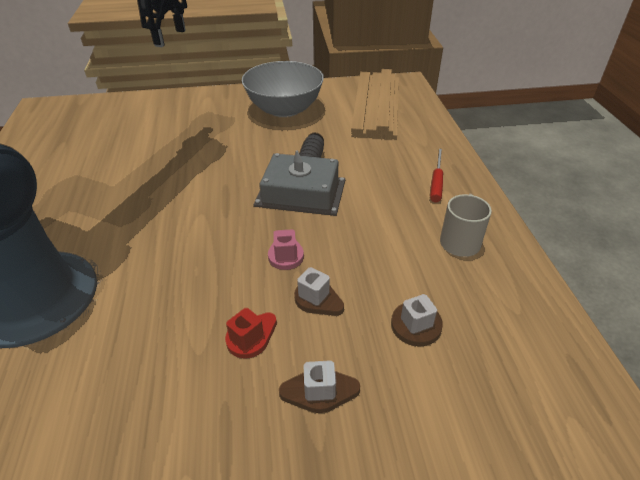

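The top view shows five candidates:
- Dark one-lobe cam at (365,257).
- Pink look-alike at (295,285).
- Red look-alike at (410,328).
- Two-lobed cam at (475,265).
- Round disc at (411,162).

My choice is the dark one-lobe cam at (365,257). The side view agrees: cam at (315,290), shaft at (300,165). Next is a close crop to check it and to estimate the angles.

```bash
python3 - <<'E'
from h import *
K,T=campose('top');im=snapshot('top')
a=cv2.resize(im[217:297,325:405],(400,400),interpolation=3);b=cv2.resize(im[213:293,129:209],(400,400),interpolation=3)
save('crop1.png',np.hstack([a,b]))
for r in cut_out('top','cam'):
    m=r['region'];v,u=np.nonzero(m)
    P=np.array([pix2z(K,T,(x,y),.012)[:2] for x,y in zip(u,v)]);c=np.array([.494,-.08])
    d=P-c;rr=np.hypot(*d.T);i=np.argsort(rr)[-8:]
    t=d[i].mean(0);print(round(r['p'],2),u.mean(),v.mean(),m.sum(),P.mean(0).round(4),rr.max().round(3),np.degrees(np.arctan2(t[1],t[0])))
K,T=campose('wrist');print(T.round(3))
E
```

```text
0.91 293.02350030921457 284.7551020408163 1617 [0.4508 0.0377] 0.173 105.33339168525148
0.59 408.0116211504939 326.1284137129576 1721 [ 0.3785 -0.1479] 0.178 -147.39193429217715
0.57 367.4970375246873 254.50625411454905 1519 [ 0.4973 -0.0867] 0.056 -46.260456403241285
[[ 0.432  0.852  0.297  0.172]
 [ 0.902 -0.408 -0.143  0.555]
 [-0.     0.33  -0.944  0.374]
 [ 0.     0.     0.     1.   ]]
```

View pics/crop1.png

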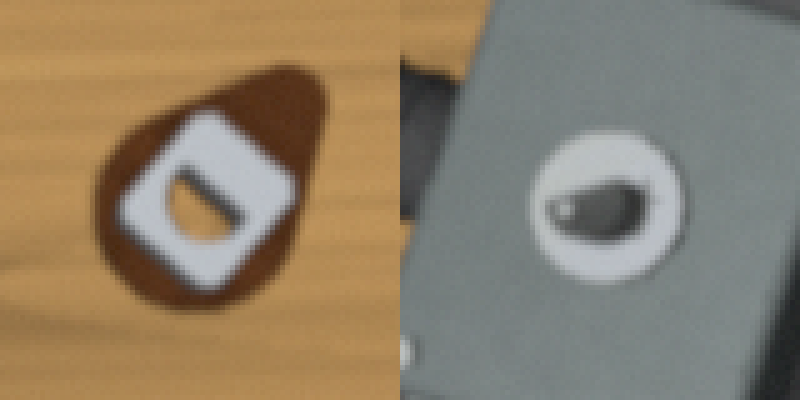

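The crop confirms the choice: a dark plate with one lobe pointing up-right, so the cam's yaw is about -43°. The bore flat is on the lobe side. The shaft tip leans left at (565,208), but that could be parallax, so I'll look from close by.

Request:
jog_arm([
  [-0.04,0.09,0,0,0,0,-1],
  [-0.08,0.18,-0.02,0,0,0,-1],
  [-0.08,0.18,-0.02,0,0,0,-1],
  [-0.08,0.18,-0.02,0,0,0,-1],
  [-0.08,0.18,-0.02,0,0,0,-1],
  [-0.08,0.18,-0.02,0,0,0,-1],
])

```text
clock: 1.1
position: [0.3801, 0.3651, 0.2524]
tcp_rot: [2.662, 1.664, 0.004]
contact_force: [1.1, -0.1, -0.4]
width: 0.0854
```

Request:
jog_arm([
  [-0.075,0.18,0,0,0,0,-1],
  [-0.075,0.18,0,0,0,0,-1],
  [-0.075,0.18,0,0,0,0,-1],
  [-0.075,0.18,0,0,0,0,-1],
  [-0.075,0.18,0,0,0,0,-1],
  [-0.075,0.18,0,0,0,0,-1],
  [-0.075,0.18,0,0,0,0,-1],
])

```text
clock: 1.68
position: [0.5068, 0.2226, 0.251]
tcp_rot: [-2.66, -1.67, 0.0]
contact_force: [-0.9, 0.7, 0.8]
width: 0.0855
```

```bash
python3 - <<'E'
from h import *
o=get_obs();print(o['clock'],o['position'],o['tcp_rot'],o['contact_force'])
K,T=campose('wrist',o);im=snapshot('wrist')
for r in landmark_of('wrist','shaft'):
    w=(T@np.append(r['at'],1))[:3];print(r['p'],w.round(4),proj(K,T,w))
u,v=proj(K,T,np.array([.505,.226,.08])).astype(int);print(u,v)
u0,v0=max(0,u-100),max(0,v-75);c=im[v0:v0+150,u0:u0+200];print(u0,v0)
save('w1.png',cv2.resize(c,None,fx=4,fy=4,interpolation=3))
E
```

```text
1.6833 [0.50675406 0.22262069 0.25099518] [-2.65993587e+00 -1.67022334e+00  2.27372248e-04] [-0.93214718  0.66022814  0.79726083]
0.58 [0.5021 0.2287 0.0706] [323.3519238  202.64506704]
322 209
222 134
```

View pics/w1.png

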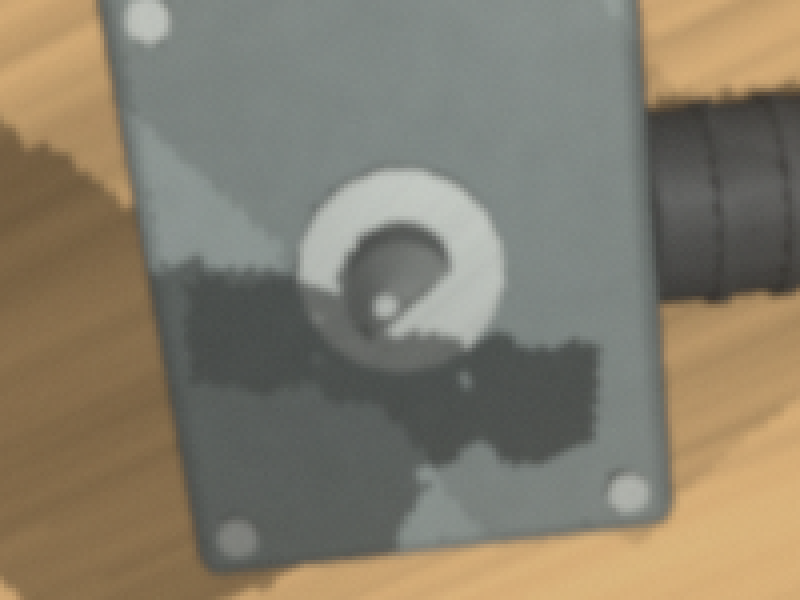

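The wrist crop shows the collar ellipse centred at about (322,202) in the full picture. The shaft's round side is at upper-left and the flat chord runs from crop (450,268) to (380,338), so the flat faces lower-right. I'll fit the pose with a model overlay.

```bash
cat >> h.py <<'E'
def dsec(r,f,n=60):
    a=np.arccos(f/r);t=np.linspace(a,2*np.pi-a,n);return np.c_[r*np.cos(t),r*np.sin(t)]
def place(P,x,y,z,phi):
    c,s=np.cos(phi),np.sin(phi);return np.c_[x+c*P[:,0]-s*P[:,1],y+s*P[:,0]+c*P[:,1],np.full(len(P),z)]
E
python3 - <<'E'
from h import *
o=get_obs();K,T=campose('wrist',o);im=cv2.imread('pics/w1.png')
C=lambda p:(222+p[0]/4,134+p[1]/4)
L=pix2z(K,T,C((299,271)),.066);Rr=pix2z(K,T,C((504,271)),.066);U=pix2z(K,T,C((401,168)),.066);D=pix2z(K,T,C((401,373)),.066)
print(L,Rr,U,D,np.linalg.norm(L-Rr),np.linalg.norm(U-D));c=(L+Rr+U+D)/4;print('centre',c)
a=pix2z(K,T,C((450,268)),.075);b=pix2z(K,T,C((380,338)),.075);d=a-b
for s in (1,-1):
    n=np.array([-d[1],d[0]])*s
    if n@((a+b)[:2]/2-c[:2])>-1e-9: phi=np.arctan2(n[1],n[0])
tip=pix2z(K,T,C((385,306)),.110);t=c-tip
print('flat phi',np.degrees(phi),'tip',tip,'phi tip',np.degrees(np.arctan2(t[1],t[0])),np.hypot(*t[:2]))
def draw(P,col):
    q=np.array([proj(K,T,p) for p in P]);q=((q-[222,134])*4).astype(np.int32);cv2.polylines(im,[q],True,col,1)
x,y=c[:2]
best=phi
draw(place(dsec(.024,.03,2) if 0 else np.c_[.024*np.cos(np.linspace(0,6.28,60)),.024*np.sin(np.linspace(0,6.28,60))],x,y,.066,0),(0,255,255))
draw(place(dsec(.012,.003),x,y,.066,best),(0,255,0));draw(place(dsec(.012,.003),x,y,.088,best),(255,0,0))
draw(place(np.c_[-.005+.0025*np.cos(np.linspace(0,6.28,20)),.0025*np.sin(np.linspace(0,6.28,20))],x,y,.110,best),(0,0,255))
cv2.imwrite('pics/w1o.png',im[120:440,200:600])
E
```

```text
[0.49064415 0.20810345 0.066     ] [0.51084267 0.25037534 0.066     ] [0.47944364 0.23922723 0.066     ] [0.52274923 0.21866414 0.066     ] 0.04684968469683184 0.04793969621054149
centre [0.50091992 0.22909254 0.066     ]
flat phi 20.485288249450935 tip [0.49614678 0.22742499 0.11      ] phi tip 19.257418431803845 0.0050560502611201
```

View pics/w1o.png

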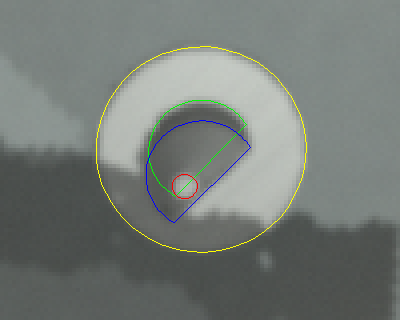

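The overlay matches very well: shaft at (0.501, 0.229), flat facing 20°, with the tip offset agreeing at 19° and 5.06 mm. Now I'll move above the cam with tool yaw 47°.

Request:
jog_arm([
  [-0.04,0.017,0,0,0,0,-1],
  [-0.08,0.034,0,0,0,0,-1],
  [-0.115,0.05,0,0,0,0,-1],
  [-0.15,0.065,0,0,0,0,-1],
  [-0.15,0.065,0,0,0,0,-1],
  [-0.15,0.065,0,0,0,0,-1],
])

```text
clock: 2.28
position: [0.4994, 0.0598, 0.2516]
tcp_rot: [-2.659, -1.672, -0.001]
contact_force: [0.1, 1.2, 0.8]
width: 0.0854
```

Request:
jog_arm([
  [-0.037,0.015,0.006,0,0,6,-1],
  [-0.074,0.03,0.012,0,0,12,-1],
  [-0.11,0.045,0.018,0,0,17,-1],
  [-0.129,0.055,0.03,0,0,17,-1],
  [-0.129,0.055,0.03,0,0,17,-1],
  [-0.129,0.055,0.03,0,0,17,-1],
])

```text
clock: 2.78
position: [0.4935, -0.0787, 0.2207]
tcp_rot: [-2.874, -1.264, 0.001]
contact_force: [-0.0, 0.2, 1.5]
width: 0.0855
```

```bash
python3 - <<'E'
from h import *
o=get_obs();print(o['clock'],o['position'],o['tcp_rot'],o['joints'])
K,T=campose('wrist',o);im=snapshot('wrist')
for r in landmark_of('wrist','cam'):
    w=(T@np.append(r['at'],1))[:3];print(r['p'],w.round(4),proj(K,T,w))
c=None
for r in cut_out('wrist','cam'): 
    v,u=np.nonzero(r['region']);print(r['p'],u.mean(),v.mean(),len(u),u.min(),u.max(),v.min(),v.max())
# overlay guess
im=im[:,:,::-1].copy()
def draw(P,col):
    q=np.array([proj(K,T,p) for p in P]).astype(np.int32);cv2.polylines(im,[q],True,col,1)
H=np.array([[.022,.02],[-.022,.02],[-.022,-.02],[.022,-.02]])
t=np.linspace(0,6.28,80);x,y,phi=.496,-.081,np.radians(-43)
draw(place(H,x,y,.05,phi),(0,255,0));draw(place(dsec(.0135,.0045),x,y,.05,phi),(0,255,0))
draw(place(.034*np.c_[np.cos(t),np.sin(t)],x,y,.012,phi),(0,255,255))
u,v=proj(K,T,np.array([x,y,.03])).astype(int);u0,v0=max(u-100,0),max(v-75,0);print(u0,v0)
cv2.imwrite('pics/w2.png',cv2.resize(im[v0:v0+150,u0:u0+200],None,fx=4,fy=4))
E
```

```text
2.7833 [ 0.49352214 -0.07870572  0.22067054] [-2.87412082e+00 -1.26355856e+00  9.92754178e-04] [-2.85843126e-01  2.29653624e-01 -1.51143042e-01  1.19176058e+00
  1.10884142e-03  4.56553390e-01]
0.82 [ 0.4921 -0.0777 -0.0022] [319.27183424 197.94155571]
0.67 [ 0.3742 -0.1517 -0.002 ] [182.59025173 161.10642433]
0.66 [ 0.4473  0.0319 -0.0007] [374.37945293  83.57905252]
0.98 182.6007200411452 159.74352820161153 5833 133 242 122 194
0.92 318.46520963425513 204.97836752899198 4484 284 353 163 255
0.65 387.74598492297605 76.41396263520157 6102 341 438 31 125
219 135
```

View pics/w2.png

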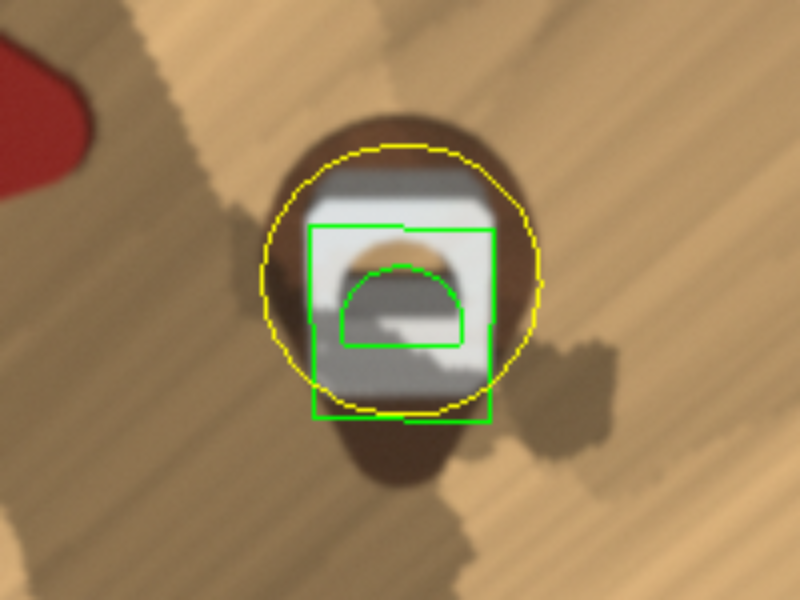

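The view shows the cam hub at full-picture (319,208), lobe pointing down, with its sides aligned to the jaws. The overlay sits about 6 mm off along the lobe axis, so the true cam position is about (0.492, -0.077), which agrees with the network's (0.492, -0.078). Descend and grip.

Request:
jog_arm([
  [0,-0.0025,0.04,0,0,0,-1],
  [0,-0.0025,0.08,0,0,0,-1],
  [0,-0.0025,0.12,0,0,0,-1],
  [0,-0.0025,0.16,0,0,0,-1],
  [0,-0.0025,0.185,0,0,0,-1],
  [0,-0.0025,0.202,0,0,0,-1],
  [0,-0.0025,0.202,0,0,0,-1],
  [0,-0.0025,0.202,0,0,0,-1],
])

```text
clock: 3.6
position: [0.4916, -0.077, 0.0192]
tcp_rot: [-2.874, -1.265, 0.002]
contact_force: [0.6, -0.3, -0.6]
width: 0.0853
```

Request:
jog_arm([
  [0,0,0,0,0,0,1],
  [0,0,0,0,0,0,1],
  [0,0,0,0,0,0,1],
  [0,0,0,0,0,0,1],
  [0,0,0,0,0,0,1],
  [0,0,0,0,0,0,1],
  [0,0,0,0,0,0,1],
  [0,0,0,0,0,0,1],
])

```text
clock: 4.27
position: [0.4934, -0.0789, 0.0208]
tcp_rot: [2.875, 1.262, 0.004]
contact_force: [-0.3, 1.2, 6.7]
width: 0.0392
```

Gripped at 39 mm. Lift and check the cam in the hand.

Request:
jog_arm([
  [0,0,-0.02,0,0,0,1],
  [0,0,-0.06,0,0,0,1],
  [0,0,-0.1,0,0,0,1],
  [0,0,-0.14,0,0,0,1],
  [0,0,-0.18,0,0,0,1],
  [0,0,-0.18,0,0,0,1],
  [0,0,-0.18,0,0,0,1],
])

```text
clock: 4.85
position: [0.4941, -0.0792, 0.2022]
tcp_rot: [2.873, 1.261, 0.008]
contact_force: [0.6, 0.1, -2.9]
width: 0.0394
```

```bash
cat > inhand.py <<'E'
from h import *
import sys
o=get_obs();print(o['clock'],o['position'],o['tcp_rot'],o['contact_force'],o['width'])
K,T=campose('wrist',o);im=snapshot('wrist')
Ti=np.array(camera_params('wrist')['T_tool_cam'])
for r in landmark_of('wrist','cam'): print(r['p'],'tool',(Ti@np.append(r['at'],1))[:3].round(4))
im=im[:,:,::-1].copy()
E
cat inhand.py - <<'E' | python3 -
def tdraw(P,z,col):
    q=np.array([proj(K,Ti,np.array([a,b,z])) for a,b in P]).astype(np.int32);cv2.polylines(im,[q],True,col,1)
# tool: hub x(cam)=+y tool ; cam bottom z=+0.019 from TCP guess
zb=.019
H=np.array([[.02,.022],[.02,-.022],[-.02,-.022],[-.02,.022]])
tdraw(H,zb-.05,(0,255,0));tdraw(dsec(.0135,.0045)[:,::-1],zb-.05,(0,255,0))
u,v=proj(K,Ti,np.array([0,0,0])).astype(int);u0,v0=max(u-130,0),max(v-100,0);print(u0,v0)
cv2.imwrite('pics/w3.png',cv2.resize(im[v0:v0+200,u0:u0+260],None,fx=3,fy=3))
E
```

```text
4.85 [ 0.49411226 -0.07919914  0.2021716 ] [2.8728958  1.26084048 0.0081963 ] [ 0.63810255  0.08151084 -2.94119558] 0.03940501381919268
0.98 tool [ 0.0502 -0.1085  0.2037]
0.97 tool [-0.1365 -0.041   0.202 ]
0.65 tool [ 0.0004 -0.0055  0.0229]
189 213
```

View pics/w3.png

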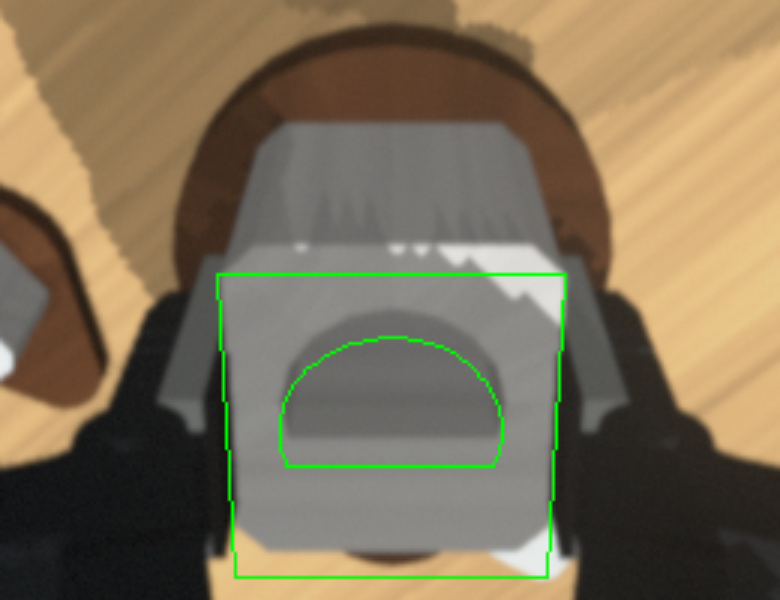

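The cam is held square between the pads with its bore and flat visible. It is a few mm toward -y in the tool frame relative to the guess. I'll fit the y-offset, height and pitch from the visible edges.

```bash
python3 - <<'E'
from h import *
from scipy.optimize import least_squares
p=camera_params('wrist');K=np.array(p['K']);Ti=np.array(p['T_tool_cam'])
obs=[(245,-.022,.05),(122,-.022,.012),(42,-.034,.012),(25,-.034,0),(310,-.0135,.05),(437,.0045,.05),(550,.022,.05)]
def f(q):
    y0,zb,t=q[0],q[1],q[2] if len(q)>2 else 0
    c,s=np.cos(t),np.sin(t);out=[]
    for v,y,h in obs:
        out.append(proj(K,Ti,np.array([0,y0+c*y-s*(-h),zb+s*y+c*(-h)]))[1]-(213+v/3))
    return out
for x0 in ([-.003,.02],[-.003,.02,0]):
    r=least_squares(f,x0,x_scale=.01);print(r.x*1000,'tilt deg',np.degrees(r.x[-1]),np.round(r.fun,1))
E
```

```text
[-3.01734013 20.5301213 ] tilt deg 1.1762893036240156 [-0.2  0.3  1.1 -1.  -0.4 -0.1  0.3]
[-3.05899409 20.62974377  2.49882582] tilt deg 0.14317217332071944 [-0.   0.2  1.1 -1.1 -0.3 -0.1  0.2]
```

The fit is clean: bore axis at tool (0, -3.0 mm), underside 20.5 mm beyond the TCP, no tilt. The target TCP over the shaft is (0.504, 0.230) at yaw 110°. I'll carry it over.

Request:
jog_arm([
  [0.015,-0.013,0,0,0,-6,1],
  [0.035,-0.03,0,0,0,-12,1],
  [0.055,-0.047,0,0,0,-18,1],
  [0.075,-0.064,0,0,0,-24,1],
  [0.095,-0.082,0,0,0,-30,1],
  [0.11,-0.095,0,0,0,-36,1],
  [0.117,-0.101,0,0,0,-42,1],
  [0.117,-0.101,0,0,0,-42,1],
])

```text
clock: 5.62
position: [0.4948, 0.0778, 0.1967]
tcp_rot: [-2.225, -2.212, 0.005]
contact_force: [-0.2, -0.1, -1.9]
width: 0.0394
```

Request:
jog_arm([
  [0.02,0.001,0,0,0,-5,1],
  [0.045,0.003,0,0,0,-10,1],
  [0.075,0.004,0,0,0,-15,1],
  [0.105,0.006,0,0,0,-20.3,1],
  [0.13,0.008,0,0,0,-20.3,1],
  [0.152,0.008,0,0,0,-20.3,1],
  [0.152,0.008,0,0,0,-20.3,1],
  [0.152,0.008,0,0,0,-20.3,1],
])

```text
clock: 6.28
position: [0.5055, 0.2275, 0.1974]
tcp_rot: [-1.809, -2.567, 0.005]
contact_force: [-0.0, -0.3, -2.0]
width: 0.0391
```

```bash
cat inhand.py - <<'E' | python3 -
y0,zb=-.003,.0205
q=lambda P,z:np.array([proj(K,Ti,np.array([a,b+y0,z])) for a,b in P]).astype(np.int32)
cv2.polylines(im,[q(dsec(.0135,.0045)[:,::-1],zb-.05)],True,(0,255,0),1)
W=lambda P:np.array([proj(K,T,p) for p in P]).astype(np.int32)
for z in(.066,.088):cv2.polylines(im,[W(place(dsec(.012,.003),.501,.229,z,np.radians(20)))],True,(255,0,0),1)
A=T@Ti.__class__(0) if 0 else None
Tt=np.eye(4);Tt[:3,:3]=R.from_rotvec(o['tcp_rot']).as_matrix();Tt[:3,3]=o['position']
b=Tt@np.array([0,y0,zb,1]);print('bore bottom',b[:3].round(4),'yaw cam',np.degrees(np.arctan2(Tt[1,1],Tt[0,1])),'toolz',Tt[:3,2].round(4))
u,v=proj(K,Ti,np.array([0,0,0])).astype(int);u0,v0=max(u-130,0),max(v-100,0)
cv2.imwrite('pics/w4.png',cv2.resize(im[v0:v0+200,u0:u0+260],None,fx=3,fy=3))
E
```

```text
6.2833 [0.50548841 0.22752743 0.19743582] [-1.80906103 -2.56660177  0.00502131] [-0.04499945 -0.34031347 -1.95857792] 0.039133779758119304
0.59 tool [ 0.0003 -0.0038  0.0211]
0.58 tool [-0.1676 -0.1153  0.1947]
bore bottom [0.5026 0.2265 0.1769] yaw cam 19.64399363947743 toolz [-0.0031 -0.0017 -1.    ]
```

View pics/w4.png

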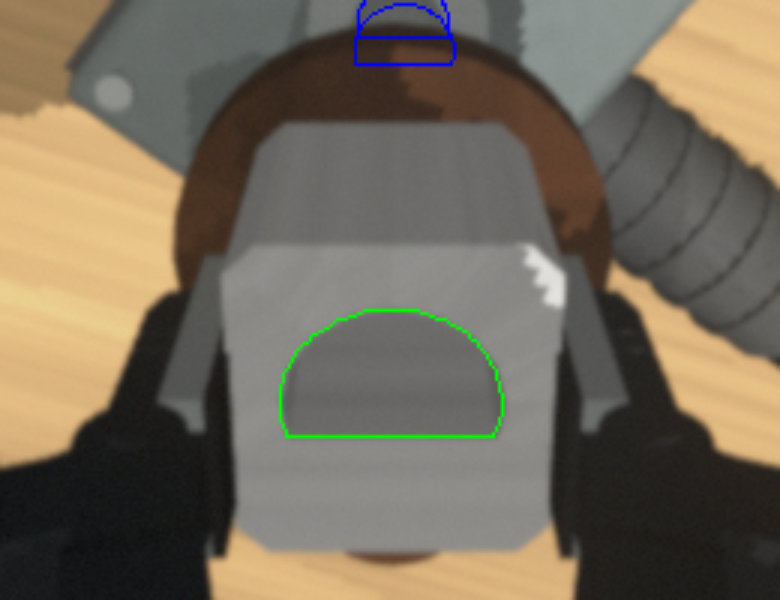

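The bore overlay matches exactly (green), so the cam hasn't slipped. The axis is off by (-1.6, +2.5) mm. Correct that and come down to just above the shaft tip.

Request:
jog_arm([
  [0.003,-0.0005,0.02,0,0,0,1],
  [0.003,-0.0005,0.04,0,0,0,1],
  [0.003,-0.0005,0.055,0,0,0,1],
  [0.003,-0.0005,0.055,0,0,0,1],
  [0.003,-0.0005,0.055,0,0,0,1],
  [0.003,-0.0005,0.055,0,0,0,1],
])

```text
clock: 6.88
position: [0.5054, 0.2298, 0.1451]
tcp_rot: [1.81, 2.567, 0.001]
contact_force: [0.4, 0.1, -1.0]
width: 0.0392
```

```bash
cat > chk.py <<'E'
from h import *
for i in range(2):
    o=get_obs();Tt=np.eye(4);Tt[:3,:3]=R.from_rotvec(o['tcp_rot']).as_matrix();Tt[:3,3]=o['position']
    b=(Tt@np.array([0,-.003,.0205,1]))[:3];d=np.array([.501,.229,.066])-b
    print(o['clock'],'bore bottom',b.round(4),'to go, tool axes mm',(Tt[:3,:3].T@d*1000).round(1),'yaw',np.degrees(np.arctan2(Tt[1,1],Tt[0,1])).round(1),'F',o['contact_force'].round(1))
    if i==0: im=snapshot('side');save('s1.png',cv2.resize(im[110:220,240:400],None,fx=4,fy=4,interpolation=3))
E
python3 chk.py
```

```text
6.8833 bore bottom [0.5026 0.2288 0.1246] to go, tool axes mm [ 0.7 -1.5 58.6] yaw 19.6 F [ 0.4  0.1 -1. ]
6.9333 bore bottom [0.5031 0.2292 0.1251] to go, tool axes mm [ 0.5 -2.1 59.1] yaw 19.6 F [-0.  -0.2 -1.6]
```

Request:
jog_arm([
  [0.0005,-0.0018,0,0,0,0,1],
  [0.0005,-0.0018,0.008,0,0,0,1],
  [0.0005,-0.0018,0.016,0,0,0,1],
  [0.0005,-0.0018,0.024,0,0,0,1],
  [0.0005,-0.0018,0.03,0,0,0,1],
  [0.0005,-0.0018,0.03,0,0,0,1],
])

```text
clock: 7.43
position: [0.5015, 0.23, 0.1121]
tcp_rot: [-1.807, -2.567, 0.005]
contact_force: [-0.1, -0.3, -1.0]
width: 0.0389
```

```bash
python3 chk.py
```

```text
7.4333 bore bottom [0.4986 0.2289 0.0917] to go, tool axes mm [-0.7  2.3 25.6] yaw 19.7 F [-0.1 -0.3 -1. ]
7.4833 bore bottom [0.4991 0.2291 0.0925] to go, tool axes mm [-0.7  1.9 26.5] yaw 19.7 F [-0.4 -0.6 -1.3]
```

View pics/s1.png

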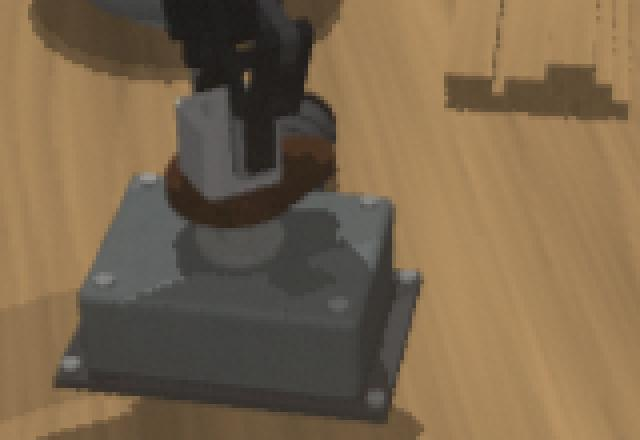

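The side view shows the cam over the collar, threaded on the tip with the lobe toward the right. No contact force. There is a 2 mm overshoot along the tool's y axis, so I'll correct it and go lower.

Request:
jog_arm([
  [-0.0005,0.0015,0,0,0,0,1],
  [-0.0005,0.0015,0,0,0,0,1],
  [-0.0005,0.0015,0,0,0,0,1],
  [-0.0005,0.0015,0,0,0,0,1],
])

```text
clock: 7.82
position: [0.5051, 0.2306, 0.1147]
tcp_rot: [1.808, 2.568, 0.001]
contact_force: [0.8, -0.2, -1.7]
width: 0.0393
```

```bash
python3 chk.py
```

```text
7.8167 bore bottom [0.5023 0.2296 0.0942] to go, tool axes mm [-0.1 -1.4 28.2] yaw 19.7 F [ 0.8 -0.2 -1.7]
7.8667 bore bottom [0.5021 0.2295 0.0941] to go, tool axes mm [-0.1 -1.3 28.1] yaw 19.7 F [ 0.9 -0.9 -1.1]
```

Request:
jog_arm([
  [0,-0.0008,0.004,0,0,0,1],
  [0,-0.0008,0.008,0,0,0,1],
  [0,-0.0008,0.012,0,0,0,1],
  [0,-0.0008,0.015,0,0,0,1],
  [0,-0.0008,0.015,0,0,0,1],
])

```text
clock: 8.28
position: [0.5035, 0.2298, 0.0983]
tcp_rot: [-1.809, -2.568, 0.002]
contact_force: [-0.4, -0.3, -2.6]
width: 0.0391
```

```bash
python3 chk.py
```

```text
8.2833 bore bottom [0.5006 0.2287 0.0778] to go, tool axes mm [ 0.1  0.5 11.8] yaw 19.7 F [-0.4 -0.3 -2.6]
8.3333 bore bottom [0.5006 0.2288 0.0781] to go, tool axes mm [ 0.1  0.4 12.1] yaw 19.7 F [ 0.5 -1.7 -2.6]
```

Now it is 10 mm down over the full section, with no resistance and the axis within 0.5 mm. Continue to the collar.

Request:
jog_arm([
  [0,0,0.003,0,0,0,1],
  [0,0,0.006,0,0,0,1],
  [0,0,0.009,0,0,0,1],
  [0,0,0.011,0,0,0,1],
  [0,0,0.012,0,0,0,1],
  [0,0,0.012,0,0,0,1],
])

```text
clock: 8.83
position: [0.5039, 0.23, 0.087]
tcp_rot: [1.809, 2.569, -0.0]
contact_force: [0.7, -1.1, -3.4]
width: 0.0389
```

```bash
python3 chk.py
```

```text
8.8333 bore bottom [0.5011 0.229  0.0665] to go, tool axes mm [ 0.  -0.1  0.5] yaw 19.7 F [ 0.7 -1.1 -3.4]
8.8833 bore bottom [0.5011 0.229  0.0666] to go, tool axes mm [ 0.  -0.1  0.6] yaw 19.7 F [ 1.1 -2.5 -3.1]
```

Request:
jog_arm([
  [0,0,0.001,0,0,0,1],
  [0,0,0.0015,0,0,0,1],
  [0,0,0.0015,0,0,0,1],
])

```text
clock: 9.13
position: [0.504, 0.23, 0.0869]
tcp_rot: [1.808, 2.568, 0.0]
contact_force: [-1.5, -3.4, 5.6]
width: 0.0394
```

The upward force is now 5.6 N with the underside at 66.4 mm, so the cam is seated. Release.

Request:
jog_arm([
  [0,0,0,0,0,0,0.2],
  [0,0,0,0,0,0,-0.4],
  [0,0,0,0,0,0,-1],
  [0,0,0,0,0,0,-1],
  [0,0,0,0,0,0,-1],
  [0,0,0,0,0,0,-1],
  [0,0,0,0,0,0,-1],
  [0,0,0,0,0,0,-1],
])

```text
clock: 9.8
position: [0.5038, 0.2303, 0.0857]
tcp_rot: [-1.808, -2.569, -0.0]
contact_force: [0.5, -0.7, 0.6]
width: 0.0852
```

Request:
jog_arm([
  [0,0,-0.01,0,0,0,-1],
  [0,0,-0.03,0,0,0,-1],
  [0,0,-0.06,0,0,0,-1],
  [0,0,-0.1,0,0,0,-1],
  [0,0,-0.14,0,0,0,-1],
  [0,0,-0.16,0,0,0,-1],
  [0,0,-0.16,0,0,0,-1],
])

```text
clock: 10.38
position: [0.5069, 0.2312, 0.2527]
tcp_rot: [1.805, 2.563, 0.014]
contact_force: [1.2, 0.6, 0.5]
width: 0.0855
```

```bash
python3 - <<'E'
from h import *
o=get_obs();print(o['clock'],o['position'],o['width'],o['contact_force'].round(1))
K,T=campose('wrist',o);im=snapshot('wrist')
for r in landmark_of('wrist','cam'): print('wrist',r['p'],(T@np.append(r['at'],1))[:3].round(4))
im=im[:,:,::-1].copy()
W=lambda P:np.array([proj(K,T,p) for p in P]).astype(np.int32)
t=np.linspace(0,6.28,80);cc=np.c_[np.cos(t),np.sin(t)]
x,y,ph=.501,.229,np.radians(19.8);H=np.array([[.022,.02],[-.022,.02],[-.022,-.02],[.022,-.02]])
for P,z in((H,.116),(dsec(.0135,.0045),.116),(.034*cc,.078)):cv2.polylines(im,[W(place(P,x,y,z,ph))],True,(0,255,0),1)
u,v=proj(K,T,np.array([x,y,.09])).astype(int);u0,v0=max(u-100,0),max(v-75,0)
a=cv2.resize(im[v0:v0+150,u0:u0+200],(400,300))
s=snapshot('side')[:,:,::-1];b=cv2.resize(s[110:220,240:387],(400,300))
for l in('twin_cam','disc','cam'):
    Ks,Ts=campose('side')
    for r in landmark_of('side',l):print('side',l,round(r['p'],2),(Ts@np.append(r['at'],1))[:3].round(3))
cv2.imwrite('pics/end.png',np.hstack([a,b]))
E
```

```text
10.3833 [0.50693755 0.23121047 0.25273315] 0.08546795407080023 [1.2 0.6 0.5]
wrist 0.71 [0.4994 0.2263 0.065 ]
wrist 0.62 [0.4479 0.0319 0.0014]
side twin_cam 0.89 [ 0.479 -0.254 -0.   ]
side disc 0.72 [ 0.654 -0.165  0.004]
side cam 0.78 [ 0.455  0.035 -0.001]
side cam 0.57 [ 0.369 -0.153 -0.001]
```

View pics/end.png

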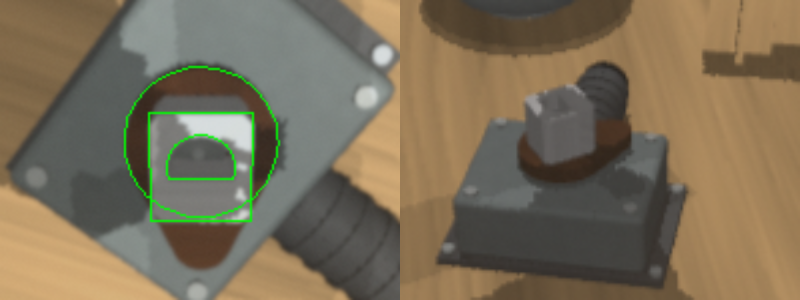

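The cam sits on the collar at the predicted height (the outlines coincide) and the shaft shows in the bore. The gripper is clear and the bystanders haven't moved. Hand in.

```bash
python3 -c "
from cell import *
print(sign_off())"
```

```text
the job is handed in; nothing more can be done
None
```

The one-lobed dark cam is on the gearmotor shaft, seated on the collar and released, and I handed the job in at about 10.5 s of the 40 s allowed.

I gripped it by the hub flats, turned it to about 20° so its bore flat matched the shaft's, and lowered it. It met no resistance until the collar, where the upward force was 5.6 N.

**Last checks:**
- **Seating:** the cam's underside read 66.4 mm at contact, against 66 mm nominal. In the wrist picture, the expected hub, bore and plate outlines coincided with the cam, and the shaft showed in the bore.
- **Bystanders:** after the job, the network found the two-lobed cam and the round disc within 2–5 mm of where they started, which is its own accuracy.
- **Gripper:** fully open, about 0.17 m above the release height and touching nothing.

**Checks that disagreed:**
- **Arm position:** it wandered by about 2 mm while hovering, so I corrected it twice on the way down.
- **Cam position:** the wrist-camera network put the fitted cam about 3 mm off the shaft axis, within its stated 4 mm accuracy.
- **Side camera:** its network did not report the fitted cam, though it is plain in the side picture.

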